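Open the drilling machine's hood and set the lock against its pins

ROBOT

A 6-joint arm with a two-finger parallel gripper is mounted at the origin on the work surface. World frame = base frame: x ahead of the robot, y to its left, z up, the work surface at z = 0. Lengths are in m, angles in degrees, forces in N, time in s.
With the tool pointing down it reaches from about 0.325 to 0.85 m from the base axis. Payload 15.5 kg.
Tool frame: the origin (TCP) lies at the very end of the fingers, on their centre line; the grasp point (between the pads) lies arm.grip_depth behind it (arm.grip_depth is the distance from the TCP to the grasp point, in m); z points along the fingers, y is the line along which they close (so a half turn about z gives the same grasp; the last joint's range is limited). The gripper opens to 91 mm and grips with 3 to 60 N. Pads are 32 mm wide; open, the fingers measure 118 mm over their backs; the gripper's body (76 mm by 178 mm) begins 60 mm behind the grasp point.
Start: joints at [-5.472, 28.281, 77.091, -0, 74.628, -5.472], TCP at [0.625, 0, 0.214] pointing down, gripper open.
Joint ranges: [-166.48, 166.48], [-47.26, 123.95], [12.59, 153.08], [-70.14, 250.14], [6.76, 159.57], [-176.63, 176.63]. Speed limits (degrees/s): [108.29, 108.29, 147.25, 172.46, 172.46, 172.46].

INTERFACE

Orientations are given as a 3x3 rotation matrix whose columns are the frame's x, y, z axes.
In Python, from rig import arm gives the robot as it stands. Calls block until the motion is done:
- arm.move_to(position, orientation): joint-space move of the TCP to a pose.
- arm.move_l(position, orientation=None, feed=0.15): straight line of the TCP; orientation=None keeps the orientation; feed is the mean speed in m/s.
- arm.move_joints(angles): joint-space move.
- arm.grip(opening): finger opening in m; the grip force is fixed at half the most; returns when the fingers have stopped.
- arm.sleep(seconds).
- arm.solve_ik(position, orientation): joint angles nearest the present ones, or None.
- arm.snapshot(name): name is "scene" or "side" or "wrist"; returns the picture (480x640x3 uint8, red, green, blue); there is no depth.
- arm.get_calibration(name): a dict with "intrinsics" (3x3 intrinsics, pixels), "cam_to_world" (4x4, takes a point from camera to world coordinates). Camera axes: x right, y down, z forward; pixel columns grow to the right and rows downward; lengths in m; the calibration is good to about 2 mm. A picture is of the moment at which its call begins: read the wrist's pose just before it. get_calibration takes no time and is no camera call; for the wrist camera it gives the pose at the moment of the call.
A pose or a line that the arm cannot do raises arm.Unreachable and nothing moves.
- arm.sign_off(): hands the job in; it is judged then, once.
Readings, each from a call of its own:
- arm.current_t(): time.
- arm.current_joint_positions(): joint angles.
- arm.current_dq(): joint speeds.
- arm.current_tau(): joint torques, N m.
- arm.current_ee_pos(): TCP position.
- arm.current_tool_rot(): TCP orientation.
- arm.current_force(): force on the tool from outside, world axes, zero at the start.
- arm.current_torque(): the same for the moment, N m.
- arm.current_width(): finger opening in m.
- arm.current_grasp_force(): force on a finger pad.
Only numpy, scipy, OpenCV 4.12 (cv2) and the standard library are available. Lean on these libraries where they do the work, as an engineer would, in place of code of your own. Each camera call takes 0.05 s, during which the arm holds its last target. There are 200 camera calls.

TASK

A round steel lock is waiting to be drilled under the clear hood of the little machine. Throw the hood's over-centre latch all the way open, raise the hood until it is fully open against its stop, then nudge the lock along the machine's bed until it sits flat and snug against both locating pins. Leave the latch and hood open and do not disturb the other things on the bench.

Things in the scene. Friction and masses are not known exactly. Their poses are not given: they have to be found in the camera images.
- machine: Fixed beige drilling machine, 255 x 250 mm (x, y). Origin: on the bench under its middle; x from its front (latch side, facing the robot) to its rear, y to the left seen from the front, z up. Front face at x -125 mm. Flat bed at z 70, x -125 to 65. Rear housing x 75 to 130, 128 high; a drill spindle at z 92 sticks out of it, 20 thick to x 52, 6 thick to x 38.
- nest (a point): Where the centre of the lock's underside lies when it touches both pins: machine frame x -10, y 0, z 70 mm, same axes. The two fixed upright steel pins, 12 mm thick, 22 high, stand 27.5 mm behind it (+x), 23.2 mm to either side (y). Push the lock towards +x. Under the open hood only a tool tilted about 25 to 45 degrees, leaning back to the machine's front, can get here.
- lock: Loose round steel lock, an upright disc 60 mm in diameter and 32 mm high, 0.3 to 0.65 kg, with a small brass keyway disc on top. Origin: centre of its underside, z up along its axis. It starts on the bed under the hood, short of the pins (towards the front) and off to a side, seen through the clear hood; 2 to 9 N slide it.
- latch (a joint): Latch lever angle in rad: 0 = shut (lever upright, its nose hooked over a steel tongue on the hood's front so that the hood cannot rise), 1.8 = fully open (lever thrown forward and down, away from the machine, towards the machine's -x). A spring pushes it back to shut below about 0.6 and on to fully open beyond that; about 3 N at the bar starts it.
- latch_pivot (a point): Latch's hinge axis (along machine y), on the front face: machine frame x -135, y 60, z 65 mm. Its axes turn with the lever.
- latch_bar (a point): Centre of the latch lever's black cross-bar: 16 mm thick, 64 mm long along machine y, 100 mm from the pivot (when shut it is straight above it, 41 mm above the hood's top). The stem below it is a steel strip 18 mm wide (y) and 8 mm thick. The space behind the bar, above the hood, is free. Its axes turn with the lever.
- hood (a joint): Hood angle in rad: 0 = shut (top level), 1.15 = fully open against its stop; its front edge rises and swings back towards machine +x. A stiff hinge holds it wherever it is left; about 3 to 6 N at the handle moves it.
- hood_hinge (a point): Hood's hinge axis (along y): machine frame x 65, y 0, z 120 mm; axes turn with the hood. The hood is a shell 180 mm long from here to the front, 230 wide; upper face at z 124 when shut, orange strip 8 mm high along its front edge; clear top, clear front 45 deep, orange sides. Open, its front wall overhangs the bed: lowest edge at machine x about -50, z about 266 mm.
- hood_grip (a point): Grip point on the hood's handle: a black paddle 12 mm thick (along y), 30 wide, 60 long, sticking out of the hood's top front edge, up and forward at 45 degrees when shut; this point is 20 mm from its free end. Shut: machine frame x -139, y -50, z 148 mm; open: x about -5, z about 317 mm. Its axes turn with the hood.
- padlock: Bystander: loose brass padlock, 103 x 60 x 28 mm, lying flat; origin under its body.
- screwdriver: Bystander: loose screwdriver 190 mm long.
- tray: Bystander: loose empty grey plastic tray 100 x 80 x 35 mm.

How it is judged:
By the outcome, as a careful person would: the job done as asked, in the order asked, and still so for the second after the job is handed in, with the robot touching nothing.
It also fails if it takes over 64 s, if anything falls off the work surface, if the arm or the gripper's body presses on something with over 40 N, if the wrist force passes 120 N, or if a joint passes its speed limit or range.

## Working session

There is one attempt and no reset: what is moved stays moved. The work goes in short steps, each a Python script; the robot and the scene stay as the last script left them, time stands still between calls to the robot, and variables do not carry over. Pictures are saved under pics/ and viewed, at most 13 in all, crops included, and the job is handed in when it is done.

```bash
mkdir -p pics; ls
python3 - <<'E'
from rig import arm
import cv2,numpy as np
for n in("scene","side"):
    cv2.imwrite(f"pics/{n}0.png",arm.snapshot(n)[:,:,::-1])
    c=arm.get_calibration(n);print(n,c["intrinsics"].tolist(),np.round(c["cam_to_world"],4).tolist())
c=arm.get_calibration("wrist");print(np.round(c["cam_to_world"],4).tolist(),np.round(arm.current_tool_rot(),3).tolist(),arm.grip_depth,arm.current_t())
E
```

```text
pics
scene [[455.1019641506863, 0.0, 327.0385991093168], [0.0, 455.1019641506863, 239.74289556613306], [0.0, 0.0, 1.0]] [[-0.4341, 0.7684, -0.4702, 1.0333], [0.9008, 0.3617, -0.2404, 0.2128], [-0.0147, -0.5279, -0.8492, 0.8339], [0.0, 0.0, 0.0, 1.0]]
side [[451.420861787726, 0.0, 321.2069792264836], [0.0, 451.420861787726, 245.565706828146], [0.0, 0.0, 1.0]] [[0.8024, -0.3194, 0.5041, 0.1708], [-0.5962, -0.4651, 0.6544, -0.6067], [0.0254, -0.8256, -0.5636, 0.6734], [0.0, 0.0, 0.0, 1.0]]
[[1.0, 0.0005, -0.0007, 0.6255], [0.0003, -0.9556, -0.2948, 0.0838], [-0.0008, 0.2948, -0.9556, 0.384], [0.0, 0.0, 0.0, 1.0]] [[0.0, 1.0, -0.001], [1.0, -0.0, 0.0], [0.0, -0.001, -1.0]] 0.0188 0.1
```

View pics/scene0.png

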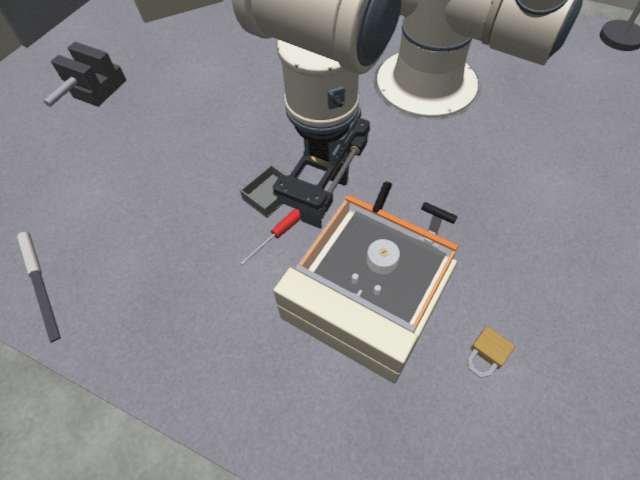

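View pics/side0.png

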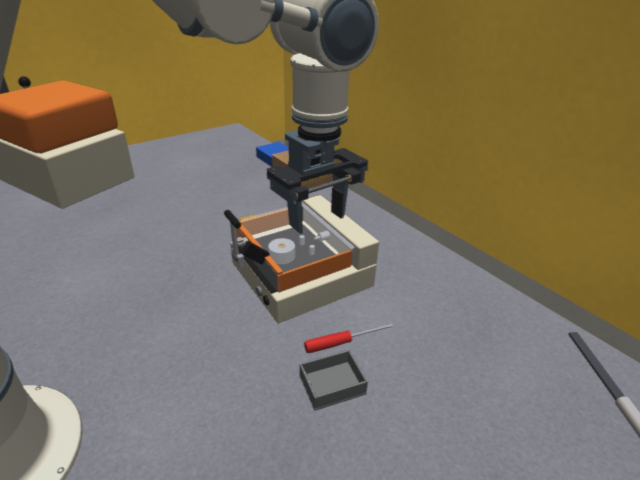

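The scene view shows the latch bar at (439,213), handle at (383,196), orange strip from (347,202) to (455,245), lock at (383,256), and pins at (355,277) and (377,289). The side view shows the same things with the bar at (232,217) and the lock at (282,250). I'll zoom in for exact pixels.

Run:
```python
import cv2
a=cv2.imread("pics/scene0.png")[180:380,265:465];b=cv2.imread("pics/side0.png")[195:325,215:385]
cv2.imwrite("pics/c1.png",cv2.resize(a,None,fx=3,fy=3,interpolation=2));cv2.imwrite("pics/c2.png",cv2.resize(b,None,fx=4,fy=4,interpolation=2))
```

```text
(no output)
```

View pics/c1.png

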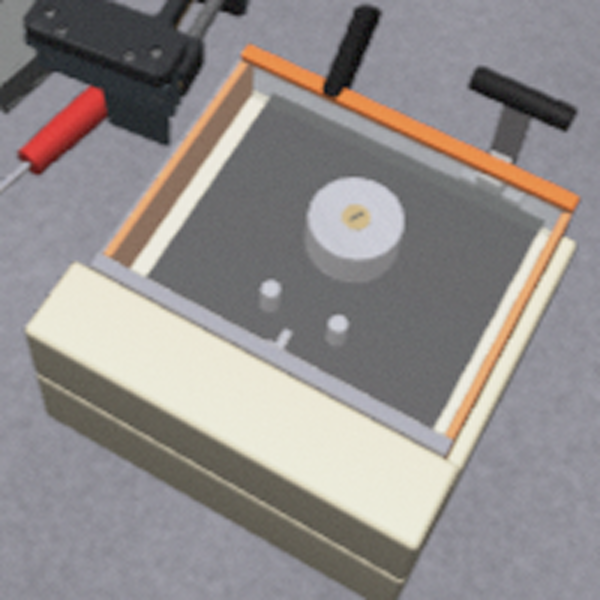

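View pics/c2.png

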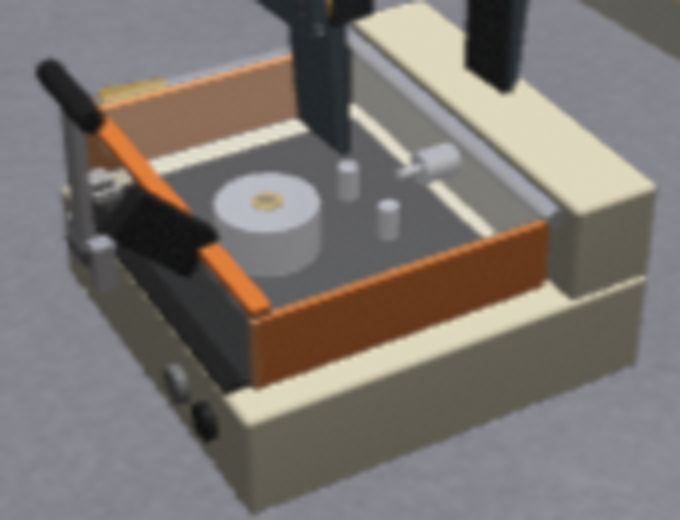

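The crops show the pin tops, bar, housing corners and keyway clearly (scene keyway at crop (356,217), side at (267,201)). I'll fit the machine's x, y and yaw from these points and triangulate the lock.

```bash
cat > h.py <<'E'
import numpy as np,cv2
from rig import arm
def proj(n,P):
    c=arm.get_calibration(n);T=np.linalg.inv(c["cam_to_world"]);p=T[:3,:3]@P+T[:3,3];q=c["intrinsics"]@p
    return q[:2]/q[2]
def ray(n,uv):
    c=arm.get_calibration(n);T=np.array(c["cam_to_world"]);d=T[:3,:3]@np.linalg.inv(c["intrinsics"])@[*uv,1.]
    return T[:3,3],d
def onz(n,uv,z):
    o,d=ray(n,uv);return o+d*(z-o[2])/d[2]
E
python3 - <<'E'
from h import *
from scipy.optimize import least_squares
obs=[("scene",(270,288),(17.5,-23.2,92)),("scene",(338,323),(17.5,23.2,92)),("scene",(523,98),(-135,60,165)),
("scene",(28,328),(130,-125,128)),("scene",(415,548),(130,125,128)),("scene",(457,465),(75,125,128)),("scene",(78,265),(75,-125,128)),
("side",(388,206),(17.5,-23.2,92)),("side",(348,166),(17.5,23.2,92)),("side",(68,96),(-135,60,165)),("side",(578,213),(75,-125,128)),
("side",(652,187),(130,-125,128)),("side",(255,512),(-125,-125,0))]
full=lambda n,c:np.array(c)/3+[265,180] if n=="scene" else np.array(c)/4+[215,195]
def W(m,p):
    c,s=np.cos(p[2]),np.sin(p[2]);m=np.array(m)/1000;return np.array([p[0]+c*m[0]-s*m[1],p[1]+s*m[0]+c*m[1],m[2]])
f=lambda p:np.concatenate([proj(n,W(m,p))-full(n,c) for n,c,m in obs])
r=least_squares(f,[.65,0,0],loss="soft_l1");print(r.x,np.degrees(r.x[2]));print(np.round(f(r.x).reshape(-1,2),1).tolist())
p=r.x;np.save("mach.npy",p)
for n,c in(("scene",(356,217)),("side",(267,201))):
    P=onz(n,full(n,c),.102);d=P[:2]-p[:2];c_,s=np.cos(p[2]),np.sin(p[2]);print(n,P,"machine",c_*d[0]+s*d[1],-s*d[0]+c_*d[1])
E
```

```text
[ 0.65614344  0.10677559 -0.09104355] -5.2164113330040145
[[-0.5, 0.0], [-0.6, 0.0], [-1.1, 0.2], [-3.0, 0.6], [0.1, 1.2], [1.1, -0.2], [-2.0, -2.8], [-1.2, -1.1], [-1.1, -0.7], [-0.7, -0.8], [-1.2, -0.7], [0.8, -1.2], [-2.6, 1.1]]
scene [0.60807977 0.11273445 0.102     ] machine -0.048406381855683675 0.0015643384900617648
side [0.60961092 0.10774998 0.102     ] machine -0.04642839661018839 -0.003260282461079658
```

```bash
cat >> h.py <<'E'
p=np.load("mach.npy");CY,SY=np.cos(p[2]),np.sin(p[2]);RM=np.array([[CY,-SY,0],[SY,CY,0],[0,0,1]])
def M(x,y,z): return RM@np.array([x,y,z])/1000+[p[0],p[1],0]          # machine mm -> world m
def inM(w): return RM.T@(np.array(w)-[p[0],p[1],0])*1000
def R(t):                                                             # tool tilted t rad, leaning to the front
    c,s=np.cos(t),np.sin(t); return RM@np.array([[-c,0,s],[0,1,0],[-s,0,-c]])
H=np.array([65,120])
def hood(a,back=0.,g=(-139,148)):                                      # TCP pose gripping handle, hood angle a; back = retreat mm
    v=np.array(g)-H;c,s=np.cos(a),np.sin(a);q=H+[c*v[0]+s*v[1],-s*v[0]+c*v[1]]
    t=np.pi/4-a;d=np.array([np.sin(t),-np.cos(t)]);q=q+d*(arm.grip_depth*1000-back)
    return M(q[0],-50,q[1]),R(t)
E
python3 - <<'E'
from h import *
print("latch",[np.round(x,0) if (x:=arm.solve_ik(M(*q),R(0))) is not None else None for q in((-95,60,200),(-95,60,142),(-210,60,120))])
for a in np.linspace(0,1.15,5): print(a,inM(hood(a)[0]),(np.round(x) if (x:=arm.solve_ik(*hood(a))) is not None else None))
print("back",arm.solve_ik(*hood(0,90)),arm.solve_ik(*hood(1.15,90)))
for t in(25,30,35,40,45): print(t,[np.round(x) if (x:=arm.solve_ik(M(*q),R(np.radians(t)))) is not None else None for q in((-45,0,84),(-95,0,84),(-180,0,160))])
E
```

```text
latch [array([ 11.,  27.,  83.,  -0.,  71., -73.]), array([ 11.,  30.,  87.,  -0.,  63., -73.]), array([ 15.,  25., 102.,  -0.,  53., -69.])]
0.0 [-125.70639251  -50.          134.70639251] [  6.  27. 134. 198.  27.  82.]
0.2875 [-113.70891195  -50.          188.17866908] [  4.  15. 115. -11.  23. -72.]
0.575 [-87.04148873 -50.         236.05426245] [  1.  17.  94.  -2.  57. -83.]
0.8624999999999999 [-47.89321105 -50.         274.403138  ] [ -0.  26.  71.   0.  87. -85.]
1.15 [  0.52229854 -50.         300.07729491] [ -1.  40.  45.   2. 116. -85.]
back [  9.62718974  12.86745417 136.41875427 218.65435969  16.85868355
  63.18125942] [ -1.2053925   42.95424318  27.10829753   1.88717996 130.76546512
 -85.01934773]
25 [array([  8.,  31., 107., -18.,  18., -61.]), array([  9.,  29., 114., -25.,  15., -53.]), array([ 13.,  15., 119., -20.,  23., -55.])]
30 [array([  9.,  31., 111., -41.,  11., -38.]), array([ 10.,  29., 118., -64.,   9., -13.]), array([ 14.,  16., 123., -37.,  16., -37.])]
35 [None, array([ 11.,  31., 122., 236.,  11.,  48.]), None]
40 [array([ 10.,  34., 119., 220.,  16.,  63.]), array([ 13.,  33., 125., 214.,  21.,  72.]), array([ 18.,  19., 131., 243.,  16.,  46.])]
45 [array([ 11.,  37., 123., 208.,  26.,  77.]), array([ 14.,  37., 129., 206.,  32.,  81.]), array([ 20.,  22., 135., 223.,  26.,  68.])]
```

Run:
```python
from h import *
arm.grip(0)
arm.move_to(M(-92,60,200),R(0));arm.move_l(M(-92,60,144))
for a in(0,.25,.5,.7,.9,1.0):
    arm.move_l(M(-135-100*np.sin(a)+23,60,65+100*np.cos(a)-(21-9*min(a,1))),feed=.08)
    print(a,np.round(inM(arm.current_ee_pos())),np.round(arm.current_force(),1),arm.current_t())
arm.move_l(M(-190,60,220),feed=.2);arm.grip(.06)
arm.move_to(*hood(0,130)) if 0 else None
a=arm.snapshot("scene");b=arm.snapshot("side")
cv2.imwrite("pics/l.png",np.hstack([cv2.resize(a[170:320,300:480],None,fx=2,fy=2),cv2.resize(b[190:340,200:380],None,fx=2,fy=2)])[:,:,::-1])
```

```text
0 [-111.   60.  145.] [ 3.5 -1.   2.4] 3.525
0.25 [-137.   60.  143.] [ 1.9 -1.   2.9] 3.9833
0.5 [-160.   60.  136.] [ 0.   0.1 -0.1] 4.4333
0.7 [-177.   60.  127.] [-0.3 -0.4 -0.1] 4.825
0.9 [-190.   60.  114.] [ 0.5 -0.2  0.2] 5.2083
1.0 [-196.   60.  107.] [ 0.3  0.1 -0.3] 5.475
```

View pics/l.png

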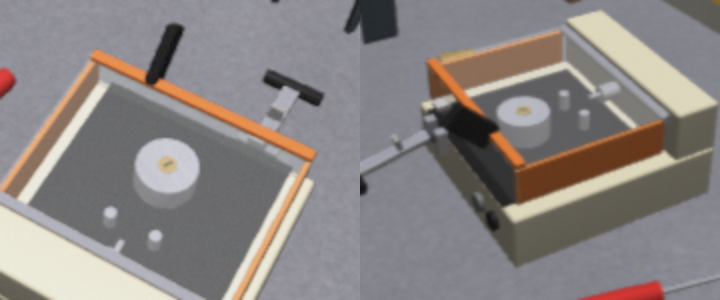

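The latch lever now lies forward and down in both views, and the hood is still shut. Next I'll check the handle's position by its black blob.

```bash
python3 - <<'E'
s=open("h.py").read().replace("t=np.pi/4-a;","t=.42-a;").replace("g=(-139,148)","g=(-142,151)");open("h.py","w").write(s)
E
python3 - <<'E'
from h import *
for n in("scene","side"):
    im=arm.snapshot(n);e=proj(n,M(-132,-50,141));x,y=e.astype(int)
    m=np.zeros(im.shape[:2],np.uint8);m[y-22:y+22,x-22:x+22]=(im[y-22:y+22,x-22:x+22].max(2)<50)
    k,l,st,c=cv2.connectedComponentsWithStats(m);i=1+np.argmax(st[1:,4]);print(n,e,c[i],st[i],inM(onz(n,c[i],.141)))
for a in np.linspace(0,1.15,5): print(a,np.round(arm.solve_ik(*hood(a)) if arm.solve_ik(*hood(a)) is not None else [0]))
print(arm.solve_ik(*hood(0,80)),arm.solve_ik(*hood(1.15,70)))
E
```

```text
scene [381.48534085 197.30084039] [381.86784141 196.32599119] [373 183  19  29 227] [-134.42730433  -50.43877091  141.        ]
side [254.33797878 252.29851544] [253.09072581 255.69959677] [236 242  33  32 496] [-139.10527882  -59.62698251  141.        ]
0.0 [  3.  20. 117. -11.  19. -72.]
0.2875 [  2.  19.  98.  -1.  55. -83.]
0.575 [  0.  26.  77.   1.  86. -85.]
0.8624999999999999 [ -1.  38.  54.   2. 114. -85.]
1.15 [ -2.  54.  25.   4. 143. -84.]
[  4.25775039   9.56498098 115.23837663  -7.35204831  31.63488187
 -75.06713759] None
```

Run:
```python
from h import *
P,Rr=hood(1.15)
print(arm.solve_ik(P+RM@[-.05,0,.04],Rr) is not None, arm.solve_ik(P+RM@[-.1,0,.05],Rr) is not None)
arm.grip(.05)
arm.move_to(*hood(0,80));arm.move_l(*hood(0),feed=.1);print(np.round(arm.current_force(),1))
arm.grip(0);print(arm.current_width(),np.round(arm.current_force(),1),arm.current_grasp_force(),arm.current_t())
for a in np.arange(.08,1.21,.08):
    try: arm.move_l(*hood(a),feed=.1)
    except arm.Unreachable: print("unreach",a);break
    f=arm.current_force();print(round(a,2),np.round(f,1),round(arm.current_width(),4))
    if np.linalg.norm(f)>50: break
print(arm.current_t())
cv2.imwrite("pics/h.png",np.hstack([cv2.resize(arm.snapshot(n),(400,300)) for n in("scene","side")])[:,:,::-1])
```

```text
True True
[-0.1  0.   0.1]
0.012018790445642791 [ -0.3 -15.6   4.4] 30.001669228076935 10.075
0.08 [ -0.9 -11.6  -0.9] 0.0116
0.16 [-2.1 -9.6  0.7] 0.0116
0.24 [-4.8 -8.4  4.1] 0.0119
0.32 [-6.2 -7.9  5.9] 0.0115
0.4 [-7.  -7.7  6.9] 0.0121
0.48 [-7.2 -7.   7.2] 0.012
0.56 [-7.8 -7.2  9.7] 0.0115
0.64 [-7.9 -6.9  9.1] 0.0118
0.72 [-8.6 -7.6  9.8] 0.0116
0.8 [-8.3 -6.3  9.8] 0.0117
0.88 [-8.5 -7.   9. ] 0.012
0.96 [-6.1 -7.1  8.8] 0.0119
1.04 [-4.7 -8.1  6.2] 0.0116
1.12 [-4.  -8.8  4.8] 0.0116
1.2 [-11.5  -7.7  -0.9] 0.0119
14.7167
```

View pics/h.png

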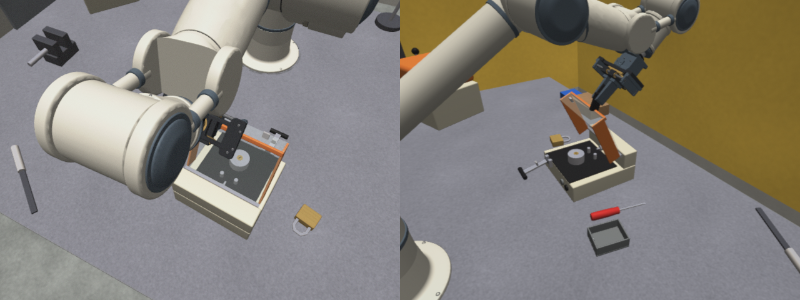

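The side view shows the hood raised near its stop with the latch still open. The tangential force has just begun to climb, so I'll push a little further to confirm the stop.

Run:
```python
from h import *
tg=RM@np.array([.943,0,.333])
P0=arm.current_ee_pos();R0=arm.current_tool_rot()
for d in(0.003,.006,.009,.012):
    try: arm.move_l(P0+tg*d,R0,feed=.03)
    except arm.Unreachable: print("unr");break
    f=np.array(arm.current_force());print(d,np.round(f,1),f@tg,inM(arm.current_ee_pos()).round(1))
    if f@tg<-28:break
arm.grip(.05);P=arm.current_ee_pos();arm.sleep(.1)
arm.move_l(P+RM@[-.10,0,.05],feed=.2)
arm.move_joints(arm.solve_ik(M(-210,0,330),R(0)))
print(arm.current_t(),arm.current_joint_positions())
im=arm.snapshot("scene");im2=arm.snapshot("side");w=arm.snapshot("wrist")
for n,i in(("s2",im),("d2",im2),("w2",w)):cv2.imwrite(f"pics/{n}.png",i[:,:,::-1])
cv2.imwrite("pics/m2.png",np.hstack([cv2.resize(im[150:350,260:480],(440,400)),cv2.resize(im2[120:330,190:400],(400,400))])[:,:800,::-1])
for q in((-150,0,330,0),(-120,0,140,26),(-100,0,84,26),(-40,0,84,26)):
    x=arm.solve_ik(M(*q[:3]),R(np.radians(q[3])));print(q,x if x is None else np.round(x))
```

```text
0.003 [-23.1  -0.6  -5.7] -23.58707170273392 [  6.8 -50.8 311. ]
0.006 [-29.4  -1.1 -10.7] -31.098227463780233 [  9.3 -50.8 311.6]
17.85 [ 8.32180311e+00  9.13944089e+00  8.77750322e+01  1.08215132e-03
  8.31630060e+01 -7.64434873e+01]
(-150, 0, 330, 0) [  7.  14.  81.  -0.  85. -78.]
(-120, 0, 140, 26) [ 11.  21. 114. -20.  21. -57.]
(-100, 0, 84, 26) [ 10.  29. 115. -31.  13. -46.]
(-40, 0, 84, 26) [  8.  31. 107. -20.  17. -59.]
```

View pics/m2.png

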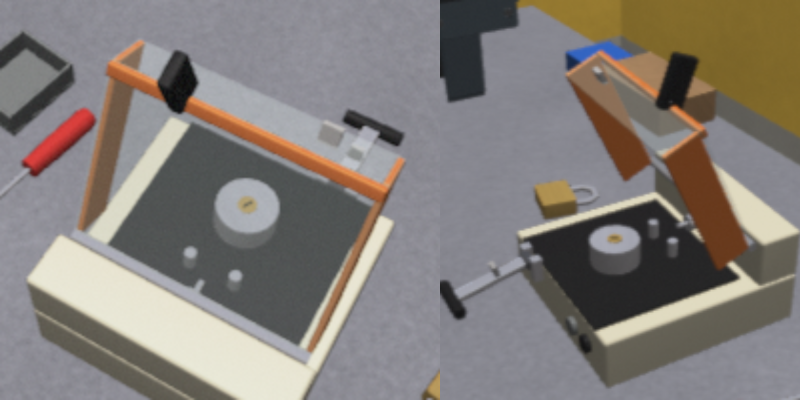

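The hood stands open at the stop (31 N reached), with the latch open. The keyway is at side crop (614,239) and the pins at (653,228) and (673,244). I'll place the lock relative to the pins in each view, which cancels the calibration bias.

Run:
```python
from h import *
for n,f in(("scene",lambda u,v:(260+u/2,150+v/2)),("side",lambda u,v:(190+(u-440)/1.905,120+v/1.905))):
    d={"scene":((247,203),(190,251),(235,273)),"side":((614,239),(673,240),(653,224))}[n]
    k=inM(onz(n,f(*d[0]),.102));a=inM(onz(n,f(*d[1]),.092));b=inM(onz(n,f(*d[2]),.092))
    mid=(a+b)/2;print(n,"lock",k.round(1),"pins",a.round(1),b.round(1),"mid off",(mid-[17.5,0,92]).round(1),"lock rel nest",(k-mid+[27.5,0,0]).round(1)[:2],"yaw err",np.degrees(np.arctan2(-(b-a)[0],(b-a)[1])).round(1))
```

```text
scene lock [-49.8   0.5 102. ] pins [ 16.1 -23.   92. ] [15.  22.7 92. ] mid off [-1.9 -0.1 -0. ] lock rel nest [-37.9   0.6] yaw err 1.4
side lock [-47.6  -3.6 102. ] pins [ 19.3 -26.7  92. ] [15.5 15.3 92. ] mid off [-0.1 -5.7 -0. ] lock rel nest [-37.5   2.1] yaw err 5.2
```

```bash
cat >> h.py <<'E'
T=R(np.radians(26))
def F(): return RM.T@np.array(arm.current_force())
def push(x0,y,x1,step,b,lim,z=81):
    for x in np.arange(x0,x1+.01,step):
        arm.move_l(M(x,y,z),T,feed=.03);f=F()-b;print(x,f.round(1))
        if f[0]<-lim: return x
    return x1
E
python3 - <<'E'
from h import *
arm.grip(.04)
arm.move_to(M(-160,0,180),T);arm.move_l(M(-105,.5,81),T,feed=.12);b=F();print(arm.current_t(),b.round(1))
push(-90,.5,-56,5,b,14)
print(arm.current_t())
im=arm.snapshot("wrist");s=arm.snapshot("side")
cv2.imwrite("pics/w3.png",np.hstack([cv2.resize(im,(400,300)),cv2.resize(s[170:320,200:400],(400,300))])[:,:,::-1])
E
```

```text
20.45 [-0.3  0.7  0.7]
-90.0 [-0.8 -0.5 -0.1]
-85.0 [-0.5 -0.  -1. ]
-80.0 [ 0.3 -0.5 -0.9]
-75.0 [ 0.2 -1.4 -2. ]
-70.0 [-1.1 -0.9 -1.6]
-65.0 [-0.9 -1.1 -2. ]
-60.0 [ 0.1 -0.6 -1.8]
23.0
```

View pics/w3.png

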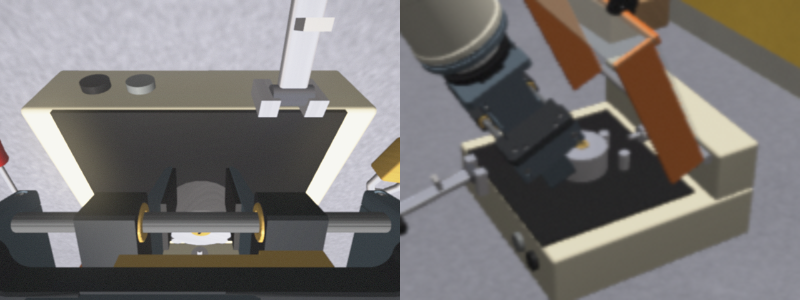

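The side view shows the lock moving ahead of the cradling fingers towards the pins. The wrist view shows it centred between the fingers. I'll continue in finer steps while watching the force.

Run:
```python
from h import *
b=np.array([-.3,.7,.7])
x=push(-58,.5,-51,2,b,9);x=push(x,.5,-38,1,b,9);print(x,inM(arm.current_ee_pos()),arm.current_t())
im=arm.snapshot("scene");s=arm.snapshot("side");
cv2.imwrite("pics/w4.png",np.hstack([cv2.resize(im[230:310,330:430],(400,300),interpolation=2),cv2.resize(s[215:275,260:340],(400,300),interpolation=2)])[:,:,::-1])
```

```text
-58.0 [-1.7 -1.1  0.8]
-56.0 [-2.2 -0.6 -1.1]
-54.0 [-1.6 -1.6 -1.6]
-52.0 [-2.5 -0.9 -0.7]
-51.0 [-2.2 -1.  -1.6]
-50.0 [-1.8 -0.9 -0.5]
-49.0 [-2.9 -1.1 -0.6]
-48.0 [-1.7 -1.  -0.9]
-47.0 [-1.7 -1.  -0.5]
-46.0 [-3.  -1.1 -1.2]
-45.0 [-4.7 -1.4  1.1]
-44.0 [-10.8  -1.2   3.8]
-44.0 [-45.03437434   0.28110252  80.63243217] 26.1
```

View pics/w4.png

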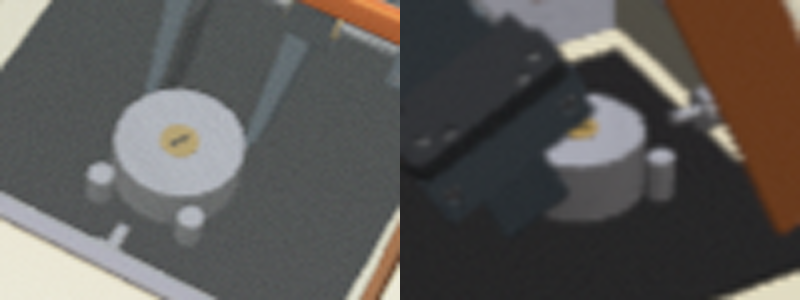

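The lock touches both pins in the scene view (pins at (100,175) and (190,220) in the left crop), and the side force is small. I'll do a small seating wiggle, then back off and measure.

Run:
```python
from h import *
b=np.array([-.3,.7,.7])
for x,y in((-44,2),(-44,-1),(-44,.5),(-43.3,.5)):
    arm.move_l(M(x,y,81),T,feed=.02);print(x,y,(F()-b).round(1))
arm.move_l(M(-46,.5,81),T,feed=.02)
arm.move_l(M(-110,.5,84),T,feed=.1);print((F()-b).round(1));arm.move_l(M(-230,0,230),T,feed=.2);arm.move_to(M(-230,0,330),R(0))
print(arm.current_t())
im=arm.snapshot("scene");s=arm.snapshot("side")
cv2.imwrite("pics/f.png",np.vstack([np.hstack([cv2.resize(im[230:310,330:430],(400,300),interpolation=2),cv2.resize(s[215:275,260:340],(400,300),interpolation=2)]),np.hstack([cv2.resize(i,(400,300)) for i in(im,s)])])[:,:,::-1])
```

```text
-44 2 [-8.1 -6.3  3.5]
-44 -1 [-6.  -2.  -1.4]
-44 0.5 [-6.3 -4.5  0.5]
-43.3 0.5 [-9.5 -3.6  2.2]
[ 0.8 -1.1 -1.6]
30.2667
```

View pics/f.png

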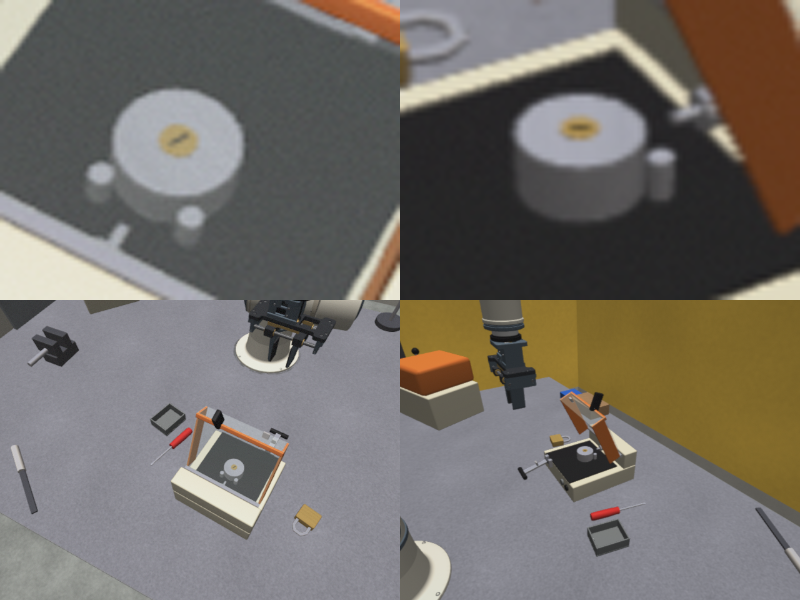

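Run:
```python
from h import *
for n in("scene","side"):
    im=arm.snapshot(n);g=im.astype(int)
    hsv=cv2.cvtColor(im,cv2.COLOR_RGB2HSV)
    def cen(m,e,r):
        x,y=np.round(e).astype(int);w=np.zeros(m.shape,bool);w[y-r:y+r+1,x-r:x+r+1]=1;v,u=np.nonzero(m&w);return np.array([u.mean(),v.mean()]),len(u)
    k,nk=cen((hsv[...,1]>70)&(hsv[...,2]>120),proj(n,M(-10,0,102)),8)
    kk=inM(onz(n,k,.102));print(n,"lock",kk.round(1),nk)
    for s in(-1,1):
        c,m=cen((hsv[...,1]<45)&(hsv[...,2]>165),proj(n,M(17.5,23.2*s,92)),5);q=inM(onz(n,c,.092));print(m,c,q.round(1),"dist",np.linalg.norm((q-kk)[:2]).round(1))
```

```text
scene lock [-11.9   0.7 102. ] 46
23 [355.65217391 274.95652174] [ 14.5 -22.5  92. ] dist 35.2
19 [377.26315789 287.36842105] [16.8 23.2 92. ] dist 36.5
side lock [ -9.8  -1.2 102. ] 21
11 [308.45454545 242.90909091] [ 17.9 -11.6  92. ] dist 29.6
59 [301.08474576 237.79661017] [13.6 15.4 92. ] dist 28.7
```

Run:
```python
from h import *
arm.move_to(M(-160,0,180),T);y=-.2
arm.move_l(M(-105,y,81),T,feed=.15);arm.move_l(M(-60,y,81),T,feed=.1);arm.sleep(.2);b=F();print(b.round(1))
for i in range(4):
    arm.move_l(M(-48,y,81),T,feed=.05)
    x=push(-46,y,-41,.5,b,11);arm.sleep(.2);f=np.mean([F() for _ in range(5)],0)-b;print("y",y,"x",x,f.round(1),inM(arm.current_ee_pos()).round(2))
    if abs(f[1])<1.2: break
    y+=np.clip(f[1]/6,-.8,.8)
    arm.move_l(M(-50,y,81),T,feed=.05)
print(arm.current_t())
```

```text
[ 0.5  1.1 -0.2]
-46.0 [-1.3 -1.5 -0.5]
-45.5 [-3.  -1.5 -0.2]
-45.0 [-5.  -1.3 -0.7]
-44.5 [-6.8 -2.   1.3]
-44.0 [-7.6 -0.2  2.5]
-43.5 [-11.1  -1.3   2.8]
y -0.2 x -43.5 [-10.6  -1.2   3.3] [-44.7   -0.45  80.53]
35.2417
```

The push is stiff from first touch and the side force is balanced, so the lock is seated on both pins. I'll retreat, check and hand in.

Run:
```python
from h import *
arm.move_l(M(-50,-.2,81),T,feed=.03);arm.move_l(M(-110,-.2,84),T,feed=.12);arm.move_l(M(-230,0,230),T,feed=.2);arm.move_to(M(-230,0,330),R(0))
im=arm.snapshot("scene");s=arm.snapshot("side")
cv2.imwrite("pics/g.png",np.hstack([cv2.resize(im[150:350,260:460],(400,400),interpolation=2),cv2.resize(s[120:320,200:400],(400,400),interpolation=2)])[:,:,::-1]);print(arm.current_t())
```

```text
38.3
```

View pics/g.png

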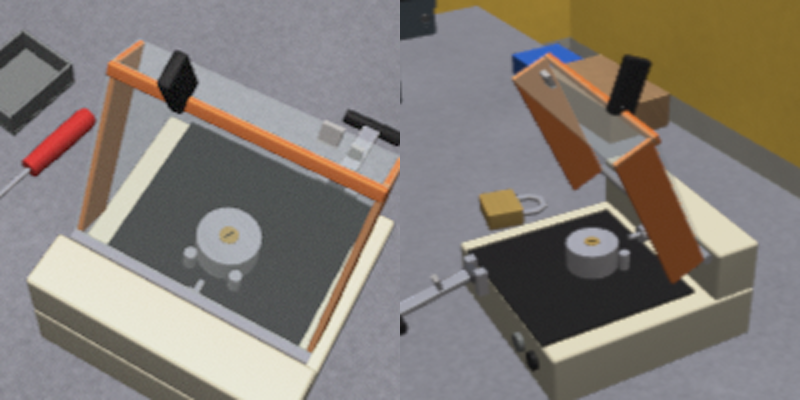

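The lock at (228,237) sits symmetrically against both pins, the hood and latch are open, and the bystanders are where they were.

```bash
python3 -c "
from rig import arm
print(arm.sign_off())"
```

```text
the job is handed in; nothing more can be done
None
```

I handed the job in at about 38 s: latch thrown open, hood raised to its stop, lock pushed flat against both pins (judged from balanced push forces and the last pictures), and the other bench items undisturbed.

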